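Seat the stay's backplate and hold the chart locker lid at 40 degrees

ROBOT

A 6-joint arm with a two-finger parallel gripper is mounted at the origin on the work surface. World frame = base frame: x ahead of the robot, y to its left, z up, the work surface at z = 0. Lengths are in m, angles in rad, forces in N, time in s.
With the tool pointing down it reaches from about 0.35 to 0.85 m from the base axis. Payload 8.1 kg.
Tool frame: the origin (TCP) lies at the very end of the fingers, on their centre line; the grasp point (between the pads) lies 19 mm behind it; z points along the fingers, y is the line along which they close (so a half turn about z gives the same grasp; the last joint's range is limited). The gripper opens to 93 mm and grips with 3 to 60 N. Pads are 15 mm wide; open, the fingers measure 128 mm over their backs; the gripper's body (75 mm by 188 mm) begins 65 mm behind the grasp point.
Start: joints at [1.101, 0.13, 1.488, -0, 1.523, -0.085], TCP at [0.225, 0.556, 0.219] pointing down, gripper open.
Joint ranges: [-2.96, 2.96], [-0.89, 2.26], [0.02, 2.5], [-1.34, 4.48], [0, 2.73], [-2.66, 2.66]. Speed limits (rad/s): [2.39, 2.39, 2.79, 3.14, 3.14, 3.14].

INTERFACE

Orientations are given as a rotation vector (axis times angle).
In Python, from plant import monitor, eyes, ticket gives the robot as it stands.
- The arm moves only by the tool arm_command, never from a script. Its argument "deltas" is a list that holds one entry, the list of rows, each a list of 6 numbers: the shift along the world's x, y, z in cm, then the turn, a rotation vector about the world's x, y, z in degrees. In form: [[[tx, ty, tz, rx, ry, rz], ...]]. A call has 1 to 12 rows; each row shifts and turns the commanded pose from where the row before left it; what a row does not reach is not made up. A row lasts 1/12 s, in which the tool goes at most 41.7 mm and 7.16 degrees, less where a joint would pass 70% of its speed; a pose out of reach is approached as far as the arm can. A call is refused whole if a number of a shift passes 4.17 or a number of a turn 7.16, either way. A call with a gripper value outside its range is refused whole. "gripper" is the opening, from -1 (shut) to 1 (fully open), set as the call begins (left out, the last holds). The fingers move at their own pace and stop on an object; "squeeze" is the grip in N (left out, the last holds). Time passes only in rows, so rows that do not move let the fingers close. It gives the time, the measured TCP pose, the force, the opening and the grip force at its end, in the units of the state.
- monitor.read_state(): the state, without advancing time (a new reading comes with each control period).
- eyes.read_camera(name): name is "side" or "top" or "wrist"; returns the picture (480x640x3 uint8, blue, green, red); there is no depth.
- eyes.camera_model(name): a dict with "fx", "fy", "cx", "cy" (pixels), "k1" (the pictures are not rectified: a ray, as slopes to the right and down, at radius r is drawn at 1 + k1 r^2 times it, then the intrinsics apply), "rvec" (rotation vector, rad) and "tvec" (3), from world to camera coordinates, as OpenCV has them. Camera axes: x right, y down, z forward; pixel columns grow to the right and rows downward; lengths in m; the calibration is good to about 2 mm. A picture is of the moment at which its call begins: read the wrist's pose just before it. camera_model takes no time and is no camera call; for the wrist camera it gives the pose at the moment of the call.
- ticket.close_job(): hands the job in; it is judged then, once.
The state is a dict: "t": time; "q": joint angles; "dq": joint speeds; "joint_torque": joint torques, N m; "tool_pos": TCP position; "orientation": TCP orientation; "force": force on the tool from outside, world axes, zero at the start; "wrist_torque": the same for the moment, N m; "opening": finger opening in m; "gripper_force": force on a finger pad.
Only numpy, scipy, OpenCV 4.12 (cv2) and the standard library are available. Lean on these libraries where they do the work, as an engineer would, in place of code of your own. Each camera call takes 0.05 s, during which the arm holds its last target. There are 200 camera calls.

TASK

The birch chart locker is getting a new lid stay: lower the aluminium backplate over the two locating pins on the locker's fixed ledge until it rests flush, and let go of it. Then take the lid by its steel bar, raise it to 40 degrees and hold it steady there, as the skipper will now fit the stay: the program finishes while the gripper still holds the lid open by the bar. Leave the other things where they are.

Things in the scene. Friction and masses are not known exactly. Their poses are not given: they have to be found in the camera images.
- backplate: Loose aluminium plate, 110 (x) x 50 (y) x 6 mm, 0.11 to 0.18 kg, with an upright lug at its middle: 30 (x) x 14 (y) mm, its top 46 mm above the plate's underside. Two through holes, 10.5 mm diameter, at x = -40 and +40 mm, y = 0. Same after half a turn. Origin: centre of the underside, z up. Lies flat on the table left or right of the locker, any heading.
- pin_mid (a point): Midpoint between two upright steel pins, on the top face (115 mm above table) of the locker's ledge, left of the lid. Pins at x = -40, +40 mm, y = 0: 8 mm diameter, 17 mm tall, top 4 mm tapered. Ledge 135 (y) x 260 mm (x), level with the closed lid's top. x away from robot, y left, z up. The seated plate's underside centre lies here, x along x. Locker fixed; place and heading vary.
- lid_hinge (a point): Middle of the hinge line at the lid's rear, 100 mm above the table; the line runs along this y. x points away from the robot, z up; does not turn with the lid. The closed birch lid reaches 230 mm from here towards -x, is 225 mm wide and 15 mm thick, its underside level with the hinge line.
- lid (a joint): Angle of the lid in rad: 0 closed (level, as at the start), growing as its front edge rises about the hinge; stop at 1.4. 40 degrees is 0.698. The lid weighs 0.5 to 0.8 kg, its hinge is free and it falls shut when released.
- lid_bar: Round steel pull bar on the lid's front, 10 mm diameter, 110 mm along its own y between two end posts. Origin: middle of its axis. Lid closed: 245 mm in front (-x) of the hinge line and 45 mm above it, i.e. 30 mm above the lid's top, 15 mm ahead of its front edge. Turns with the lid; the bar can turn between the finger pads, so the tool may stay vertical.
- torch: Black aluminium torch, 140 mm long, 36 mm diameter, lying; a bystander to be left where it is; origin at the centre of its underside
- compass: Grey plastic compass, round, 68 mm diameter, 25 mm tall, on the rear part of the ledge; a bystander to be left where it is; origin at the centre of its underside
- dividers: Stainless steel dividers, a lying V 155 mm long, 12 mm tall; a bystander to be left where it is; origin at the centre of its underside
- protractor: Clear acrylic square protractor, 125 x 125 x 4 mm; a bystander to be left where it is; origin at the centre of its underside
- paperweight: Green glass dome paperweight, 72 mm diameter, 39 mm tall; a bystander to be left where it is; origin at the centre of its underside
- screwdriver: Screwdriver lying on the table; a bystander to be left where it is
Mind the look-alikes: they are no part of the job. Several things look just like the backplate: the one meant starts farthest from the robot's base.

How it is judged:
By the outcome, as a careful person would: the job done as asked, in the order asked, and still so for the second after the job is handed in, while the arm keeps its last pose, push and grip.
It also fails if it takes over 58 s, if anything falls off the work surface, if the arm or the gripper's body presses on something with over 40 N, if the wrist force passes 120 N, or if a joint passes its speed limit or range.

## Working session

There is one attempt and no reset: what is moved stays moved. The work goes in short steps, Python scripts to look and compute and a tool call to move; the robot and the scene stay as the last step left them, time stands still between calls to the robot, and variables do not carry over. Pictures are saved under pics/ and viewed, at most 10 in all, crops included, and the job is handed in when it is done.

Besides the shell and the picture viewer there is one more tool, called after ">>>" as name([rows], argument=value, ...), one row to a line, values as JSON. arm_command: Moves the arm, as the interface text tells. Its arguments: {"type":"object","properties":{"deltas":{"type":"array"},"gripper":{"type":"number"},"squeeze":{"type":"number"}},"required":["deltas"]}

```bash
mkdir -p pics; ls
cat > h.py <<'E'
import numpy as np, cv2
from plant import monitor, eyes, ticket
def cam(n):
    m=eyes.camera_model(n);R=cv2.Rodrigues(np.array(m["rvec"],float))[0]
    K=np.array([[m["fx"],0,m["cx"]],[0,m["fy"],m["cy"]],[0,0,1.]])
    return K,np.array([m["k1"],0,0,0.]),R,np.array(m["tvec"],float).reshape(3)
def ray(n,uv,z,c=None):
    K,D,R,t=c or cam(n)
    p=cv2.undistortPoints(np.array(uv,float).reshape(-1,1,2),K,D).reshape(-1,2)
    d=np.c_[p,np.ones(len(p))]@R; o=-R.T@t
    return o+d*((np.broadcast_to(z,len(p))-o[2])/d[:,2])[:,None]
def proj(n,P,c=None):
    K,D,R,t=c or cam(n)
    return cv2.projectPoints(np.array(P,float).reshape(-1,1,3),cv2.Rodrigues(R)[0],t,K,D)[0].reshape(-1,2)
E
python3 - <<'E'
from h import *
for n in("top","side"):
    cv2.imwrite(f"pics/{n}0.png",eyes.read_camera(n)); c=cam(n); print(n,c[0].tolist(),c[1][0],(-c[2].T@c[3]).round(3),c[2].round(2).tolist())
s=monitor.read_state();print({k:np.round(v,3).tolist() for k,v in s.items()})
E
```

```text
pics
top [[487.9040490122452, 0.0, 320.6306909493471], [0.0, 487.9040490122452, 245.72665492250005], [0.0, 0.0, 1.0]] -0.08318600432928391 [0.246 0.002 1.367] [[-0.03, -1.0, 0.0], [-0.98, 0.03, -0.22], [0.22, -0.01, -0.98]]
side [[442.8524222140828, 0.0, 322.7430832879778], [0.0, 442.8524222140828, 240.38830510256577], [0.0, 0.0, 1.0]] -0.06724121066724058 [ 0.04  -1.161  0.861] [[0.92, -0.39, -0.0], [-0.2, -0.46, -0.86], [0.34, 0.8, -0.5]]
{'t': 0.1, 'q': [1.101, 0.131, 1.489, -0.0, 1.523, -0.085], 'dq': [0.0, -0.002, -0.001, 0.001, -0.0, 0.0], 'joint_torque': [-0.0, -56.134, -49.31, 0.077, 0.029, -0.0], 'tool_pos': [0.225, 0.556, 0.218], 'orientation': [-0.601, -3.083, 0.003], 'force': [-0.536, -0.775, -0.031], 'wrist_torque': [0.102, 0.013, -0.018], 'gripper_force': 0.0, 'opening': 0.093}
```

View pics/top0.png

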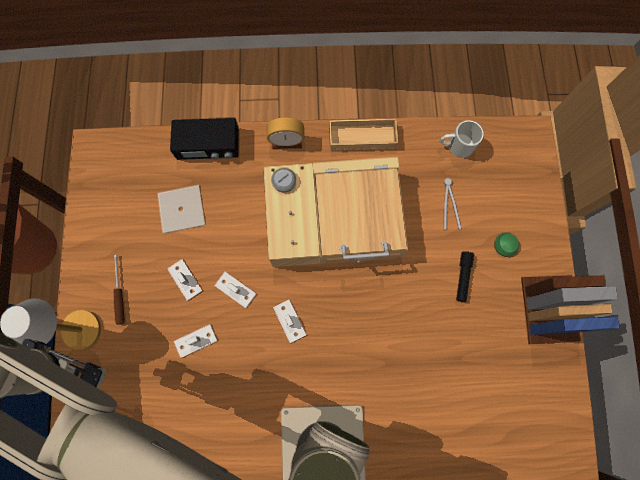

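View pics/side0.png

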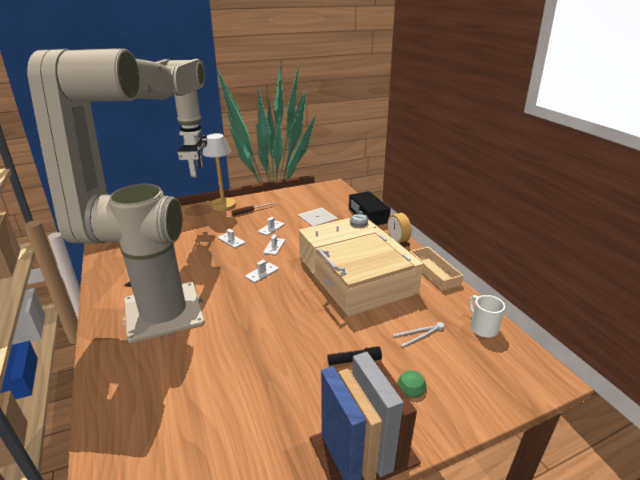

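The top view shows four plates at about (185,280), (235,290), (290,321) and (195,340). The ledge pins are at about (291,213) and (293,243), the lid bar runs from (343,250) to (388,247), and the compass is at (284,180). The side view agrees with this.

Run:
```python
from h import *
im=cv2.imread("pics/top0.png");c=cam("top")
hsv=cv2.cvtColor(im,cv2.COLOR_BGR2HSV)
m=((hsv[...,1]<60)&(hsv[...,2]>120)).astype(np.uint8)
n,l,st,ce=cv2.connectedComponentsWithStats(m)
for i in range(1,n):
    x,y,w,h,a=st[i]
    if a>150 and 150<x<320 and 240<y<360:
        pts=np.argwhere(l==i)[:,::-1]
        W=ray("top",pts,0.006,c)[:,:2].astype(np.float32)
        r=cv2.minAreaRect(W*1000); p=ray("top",[ce[i]],.006,c)[0]
        print(st[i],ce[i].round(1),np.round(r[0],1),np.round(r[1],1),round(r[2],1),"dist",np.hypot(*p[:2]).round(3))
a=cv2.resize(im[255:305,160:260],None,fx=8,fy=8,interpolation=cv2.INTER_CUBIC)
b=cv2.resize(im[155:270,260:415],None,fx=5,fy=5,interpolation=cv2.INTER_CUBIC)
cv2.imwrite("pics/a.png",a);cv2.imwrite("pics/b.png",b)
```

```text
[168 260  34  41 614] [184.2 279.4] [464.1 375.9] [109.9  50. ] 32.8 dist 0.597
[214 272  42  36 661] [235.  289.2] [431.7 231.4] [111.2  49.6] 53.5 dist 0.49
[273 300  33  43 684] [289.2 320.9] [339.   80.4] [109.3  49.7] 24.2 dist 0.348
[174 325  43  33 682] [194.9 340.6] [291.9 342.2] [ 51.6 110.4] 23.5 dist 0.45
```

View pics/a.png

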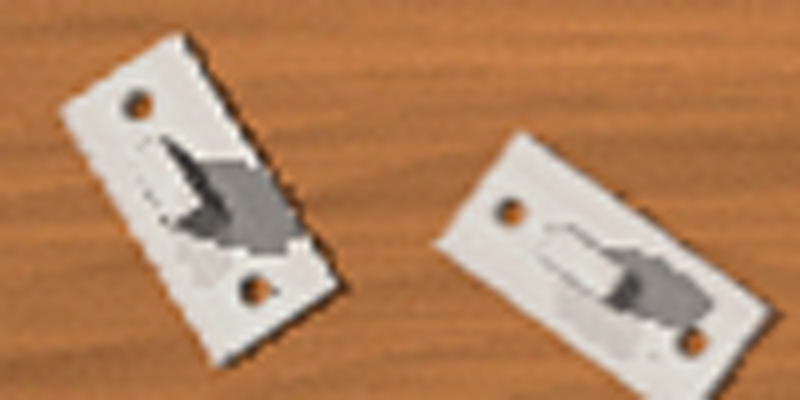

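View pics/b.png

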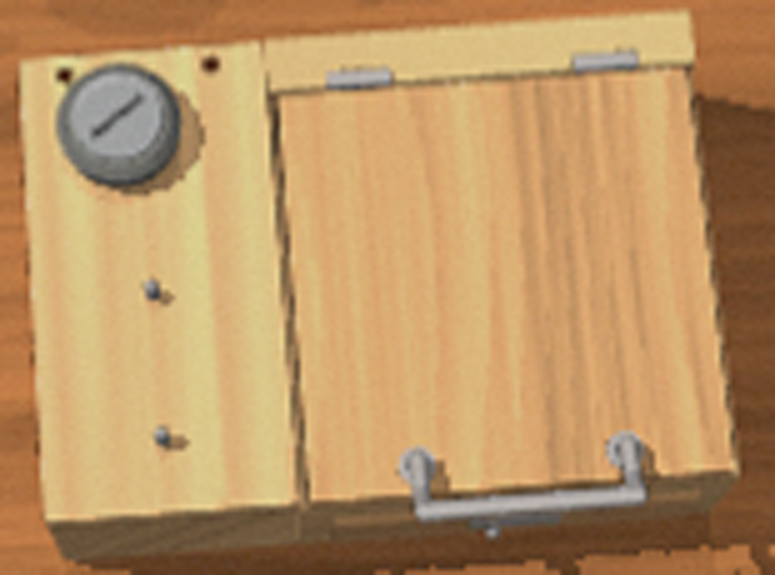

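```bash
cat >> h.py <<'E'
def pose():
    s=monitor.read_state();R=cv2.Rodrigues(np.array(s["orientation"],float))[0]
    return np.array(s["tool_pos"]),np.degrees(np.arctan2(R[1,1],R[0,1])),R[:,2],s
E
python3 - <<'E'
from h import *
c=cam("top")
def up(p,o,f): return (np.array(p,float)+.5)/f-.5+np.array(o)
H=ray("top",up([(137,104),(255,289)],(160,255),8),.003,c); print("holes",H.round(4).tolist(),H.mean(0),np.linalg.norm(H[0]-H[1]))
d=H[0]-H[1];print("plate ang",np.degrees(np.arctan2(d[1],d[0])))
P=ray("top",up([(152,284),(161,431)],(260,155),5),.132,c);d=P[0]-P[1];print("pins",P.round(4).tolist(),P.mean(0),np.linalg.norm(d),np.degrees(np.arctan2(d[1],d[0])))
B=ray("top",up([(419,507),(642,492)],(260,155),5),.145,c);d=B[0]-B[1];print("bar",B.round(4).tolist(),B.mean(0),np.linalg.norm(d),np.degrees(np.arctan2(d[1],d[0]))-90)
h=ray("top",up([(360,80),(606,62)],(260,155),5),.115,c);print("hinge plates",h.round(4).tolist(),h.mean(0))
p=pose();print(p[:3]);m=eyes.camera_model("wrist");cc=cam("wrist");print("wristcam",-cc[2].T@cc[3],cc[2][2],cc[2][0])
E
```

```text
holes [[0.4988, 0.3992, 0.003], [0.4312, 0.3552, 0.003]] [0.4650126  0.37723465 0.003     ] 0.08066801301378228
plate ang 33.07388736367488
pins [[0.616, 0.0656, 0.132], [0.5363, 0.0624, 0.132]] [0.5761234  0.06402461 0.132     ] 0.07979787667482663 2.285648769083468
bar [[0.4891, -0.0692, 0.145], [0.4932, -0.1839, 0.145]] [ 0.49116419 -0.12651625  0.145     ] 0.11477170489514602 2.05911525268057
hinge plates [[0.7335, -0.0491, 0.115], [0.74, -0.1842, 0.115]] [ 0.73675149 -0.11661737  0.115     ]
(array([0.22496183, 0.55565834, 0.21768227]), np.float64(67.95280981679512), array([-7.65766560e-04, -1.51717169e-03, -9.99998556e-01]))
wristcam [0.14916565 0.58706339 0.38330163] [ 0.26888524 -0.11020727 -0.95684643] [ 0.37566136  0.92675626 -0.00117624]
```

>>> arm_command([
  [[2.4,-1.79,-0.2,0,0,5.5],[2.4,-1.79,-0.2,0,0,5.5],[2.4,-1.79,-0.2,0,0,5.5],[2.4,-1.79,-0.2,0,0,5.5],[2.4,-1.79,-0.2,0,0,5.5],[2.4,-1.79,-0.2,0,0,5.5],[2.4,-1.79,-0.2,0,0,5.5],[2.4,-1.79,-0.2,0,0,5.5],[2.4,-1.79,-0.2,0,0,5.5],[2.4,-1.79,-0.2,0,0,5.5],[0,0,0,0,0,0],[0,0,0,0,0,0]],
], gripper=0.1)

```text
t: 1.1
tool_pos: [0.4659, 0.3758, 0.1978]
orientation: [0.885, -3.013, 0.001]
force: [0.3, -0.3, -0.2]
opening: 0.0513
gripper_force: 0.0
```

Run:
```python
from h import *
print(pose()[:3]);c=cam("wrist");im=eyes.read_camera("wrist");cv2.imwrite("pics/w1.png",im);np.save("w1.npy",np.array([c[0],c[2]]));np.savez("w1.npz",K=c[0],D=c[1],R=c[2],t=c[3])
print(proj("wrist",[[.4988,.3992,.006],[.4312,.3552,.006],[.465,.377,.046],[.465,.377,.006]],c))
```

```text
(array([0.46588627, 0.37584866, 0.19779961]), np.float64(122.73789060192738), array([-1.26377932e-03, -7.37827363e-04, -9.99998929e-01]))
[[319.79604038 250.39010905]
 [319.36944182 173.54475738]
 [319.4944269  222.7036546 ]
 [319.42577581 213.05405877]]
```

View pics/w1.png

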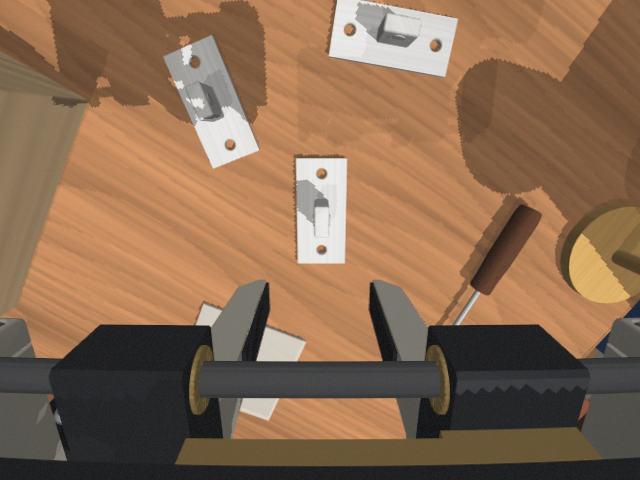

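The wrist view shows the plate's holes at about (322,173) and (321.5,250), its lug top at (322,222), and its long edges upright in the image, so the heading is right.

Run:
```python
from h import *
f=np.load("w1.npz");c=(f["K"],f["D"],f["R"],f["t"])
im=cv2.imread("pics/w1.png");hsv=cv2.cvtColor(im,cv2.COLOR_BGR2HSV)
def holes(u,v):
    w=hsv[v-9:v+10,u-9:u+10,1]>70; ys,xs=np.nonzero(w); return xs.mean()+u-9,ys.mean()+v-9,w.sum()
hs=[holes(321,250),holes(321,174)];print(hs)
H=ray("wrist",[h[:2] for h in hs],.005,c);d=H[0]-H[1];print(H.round(4).tolist(),H.mean(0).round(4),np.linalg.norm(d),np.degrees(np.arctan2(d[1],d[0])))
m=((hsv[...,1]<50)&(hsv[...,2]>90)).astype(np.uint8);m[:,:280]=0;m[:140]=0;m[270:]=0;m[:,360:]=0
pts=np.argwhere(m)[:,::-1];W=ray("wrist",pts,.006,c)[:,:2].astype(np.float32)*1000
print(cv2.minAreaRect(W))
```

```text
[(np.float64(320.85185185185185), np.float64(248.5), np.int64(54)), (np.float64(321.0), np.float64(173.0), np.int64(69))]
[[0.4967, 0.3992, 0.005], [0.43, 0.3563, 0.005]] [0.4633 0.3778 0.005 ] 0.07930687911947619 32.69959888346825
((463.3846130371094, 377.78570556640625), (108.97080993652344, 50.463905334472656), 32.71095657348633)
```

>>> arm_command([
  [[-0.2,0.15,-1.5,0,0,0],[0,0,-2.5,0,0,0],[0,0,-2.5,0,0,0],[0,0,-2.5,0,0,0],[0,0,-2.5,0,0,0],[0,0,-2,0,0,0],[0,0,-1.5,0,0,0],[0,0,-1.2,0,0,0],[0,0,-1.0,0,0,0],[0,0,-0.8,0,0,0],[0,0,0,0,0,0],[0,0,0,0,0,0]],
])

```text
t: 2.15
tool_pos: [0.4631, 0.3789, 0.0188]
orientation: [0.891, -3.013, 0.0]
force: [-0.3, 0.7, 0.3]
opening: 0.0513
gripper_force: 0.0
```

>>> arm_command([
  [[0,0,0,0,0,0],[0,0,0,0,0,0],[0,0,0,0,0,0],[0,0,0,0,0,0],[0,0,0,0,0,0],[0,0,0,0,0,0],[0,0,0,0,0,0],[0,0,0,0,0,0],[0,0,0,0,0,0]],
], gripper=-1, squeeze=25)

```text
t: 2.9
tool_pos: [0.4635, 0.3786, 0.0189]
orientation: [-0.891, 3.012, -0.0]
force: [0.7, -1.0, 3.6]
opening: 0.0137
gripper_force: 25.0
```

Lug gripped: the opening reads 13.7 mm against a 14 mm lug. Next I lift.

>>> arm_command([
  [[0,0,0.5,0,0,0],[0,0,1,0,0,0],[0,0,1.8,0,0,0],[0,0,2.2,0,0,0],[0,0,2.2,0,0,0],[0,0,2.2,0,0,0],[0,0,2.2,0,0,0],[0,0,2.2,0,0,0],[0,0,2.2,0,0,0],[0,0,1.5,0,0,0],[0,0,0.7,0,0,0],[0,0,0.3,0,0,0]],
])

```text
t: 3.9
tool_pos: [0.4638, 0.3792, 0.2109]
orientation: [-0.89, 3.01, 0.002]
force: [1.0, 0.8, -0.1]
opening: 0.0138
gripper_force: 25.0
```

>>> arm_command([
  [[-0.53,-2.63,0,0,0,-2.54],[-0.53,-2.63,0,0,0,-2.54],[-0.53,-2.63,0,0,0,-2.54],[-0.53,-2.63,0,0,0,-2.54],[-0.53,-2.63,0,0,0,-2.54],[-0.53,-2.63,0,0,0,-2.54],[-0.53,-2.63,0,0,0,-2.54],[-0.53,-2.63,0,0,0,-2.54],[-0.53,-2.63,0,0,0,-2.54],[-0.53,-2.63,0,0,0,-2.54],[-0.53,-2.63,0,0,0,-2.54],[-0.53,-2.63,0,0,0,-2.54]],
])

```text
t: 4.9
tool_pos: [0.3984, 0.062, 0.2074]
orientation: [0.065, -3.139, -0.0]
force: [0.5, 0.4, -0.7]
opening: 0.0139
gripper_force: 25.0
```

>>> arm_command([
  [[0,0,0,0,0,0],[0,0,0,0,0,0],[0,0,0,0,0,0],[0,0,0,0,0,0]],
])

```text
t: 5.23
tool_pos: [0.3995, 0.0639, 0.2082]
orientation: [0.07, -3.14, -0.001]
force: [0.2, 1.1, -1.2]
opening: 0.0141
gripper_force: 25.0
```

Run:
```python
from h import *
p=pose();print(p[:3]);c=cam("wrist");im=eyes.read_camera("wrist");cv2.imwrite("pics/w2.png",im);np.savez("w2.npz",K=c[0],D=c[1],R=c[2],t=c[3],p=p[0],R3=cv2.Rodrigues(np.array(p[3]["orientation"]))[0])
print(proj("wrist",[[.616,.0656,.132],[.5363,.0624,.132],[.616,.0656,.115],[.5363,.0624,.115]],c))
```

```text
(array([0.39946215, 0.0638674 , 0.20820622]), np.float64(92.55270360956212), array([-8.08297006e-04,  4.15695496e-04, -9.99999587e-01]))
[[309.48935    474.88755212]
 [309.03391    404.58767035]
 [309.91164476 458.798342  ]
 [309.52251047 390.52949099]]
```

View pics/w2.png

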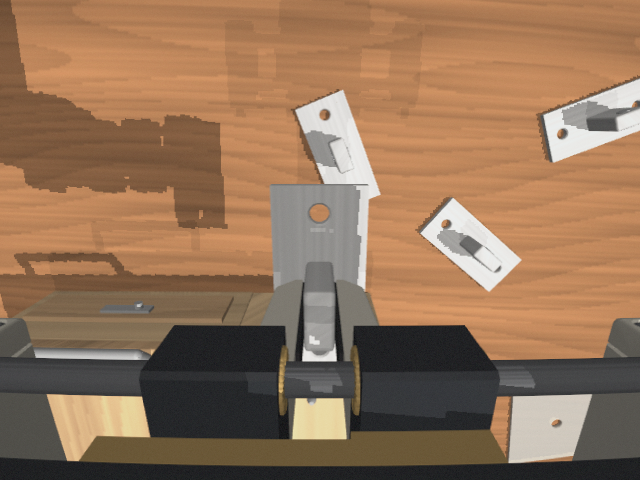

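The camera turns out to look back toward the base. The held plate's near hole is at (319,213) and its near edge is at row 184, square to the gripper. To see the pins I move beyond them.

>>> arm_command([
  [[1.5,0,0.1,0,0,0],[2.6,0,0.1,0,0,0],[2.8,0,0,0,0,0],[2.8,0,0,0,0,0],[2.8,0,0,0,0,0],[2.8,0,0,0,0,0],[2.8,0,0,0,0,0],[2.8,0,0,0,0,0],[2.8,0,0,0,0,0],[2.8,0,0,0,0,0],[2.3,0,0,0,0,0],[1.2,0,0,0,0,0]],
])

```text
t: 6.28
tool_pos: [0.7015, 0.0645, 0.2089]
orientation: [0.071, -3.14, -0.0]
force: [0.6, -0.5, -1.4]
opening: 0.0134
gripper_force: 25.0
```

>>> arm_command([
  [[0,0,0,0,0,0],[0,0,0,0,0,0],[0,0,0,0,0,0],[0,0,0,0,0,0]],
])

```text
t: 6.62
tool_pos: [0.6989, 0.0637, 0.2106]
orientation: [0.069, -3.14, -0.0]
force: [1.0, -0.3, -0.5]
opening: 0.0138
gripper_force: 25.0
```

Run:
```python
from h import *
p=pose();print(p[:3]);c=cam("wrist");im=eyes.read_camera("wrist");cv2.imwrite("pics/w3.png",im);np.savez("w3.npz",K=c[0],D=c[1],R=c[2],t=c[3],p=p[0],R3=cv2.Rodrigues(np.array(p[3]["orientation"]))[0])
print(proj("wrist",[[.616,.0656,.132],[.5363,.0624,.132],[.616,.0656,.115],[.5363,.0624,.115]],c))
```

```text
(array([0.69888437, 0.06366444, 0.2106091 ]), np.float64(92.52151873108662), array([-4.26831871e-04,  5.19484782e-05, -9.99999908e-01]))
[[326.26818791 129.12465267]
 [327.40389277  -7.57077511]
 [325.7811071  129.22094853]
 [326.7988623    2.0821494 ]]
```

View pics/w3.png

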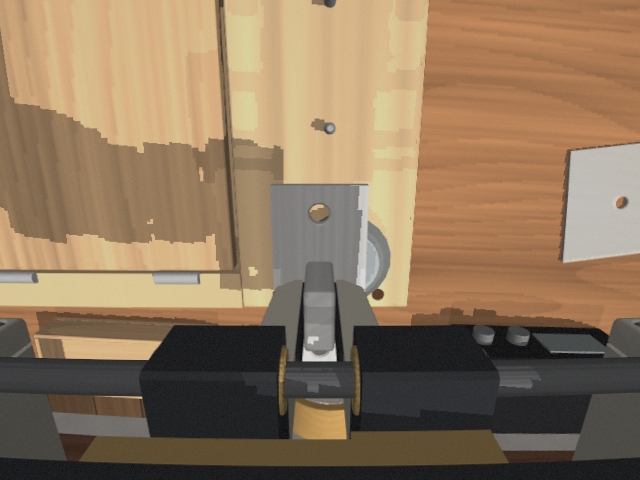

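Wrist view: the rear pin is at about (330,128), the front pin at the top border near (330,3), and the ledge's outer edge runs from (427,0) to (408,305).

Run:
```python
from h import *
f=np.load("w3.npz");c=(f["K"],f["D"],f["R"],f["t"]);T=f["p"];R3=f["R3"]
im=cv2.imread("pics/w3.png");hsv=cv2.cvtColor(im,cv2.COLOR_BGR2HSV)
def blob(u,v,r,f):
    v0=max(v-r,0);w=f(hsv[v0:v+r+1,u-r:u+r+1]);n,l,st,ce=cv2.connectedComponentsWithStats(w.astype(np.uint8))
    i=1+np.argmax(st[1:,4]);return ce[i]+[u-r,v0],st[i]+np.array([u-r,v0,0,0,0])
pin=lambda a:a[...,1]<70
for q in((330,128),(330,4)): print("pin",blob(*q,10,pin))
hc,hst=blob(319,213,16,lambda a:a[...,1]>60);print("hole",hc,hst)
(p1,_),(p0,_)=blob(330,128,10,pin),blob(330,4,10,pin)
P=ray("wrist",[p1],.128,c)[0];print("rear pin",P)
Z=T[2]-.0189+.0045
H=ray("wrist",[hc],Z,c)[0];print("hole",H,"tool",R3.T@(H-T))
# edges of plate and near edge
g=hsv
E=ray("wrist",[(272,184.5),(367,184.5),(272.5,230),(367,230)],T[2]-.0129,c);print("plate corners tool",((E-T)@R3).round(4).tolist())
# ledge outer edge
pts=[]
for v in range(5,180,5):
    row=hsv[v,400:440]; 
    h=cv2.cvtColor(im[v:v+1,400:440],cv2.COLOR_BGR2HSV)[0]; b=im[v,400:440,1].astype(float)
    k=np.argmax(-np.diff(cv2.GaussianBlur(b.reshape(1,-1),(5,1),0)[0])); pts.append((400+k+.5,v))
L=ray("wrist",pts,.115,c);x,y,_,_=cv2.fitLine(L[:,:2].astype(np.float32),cv2.DIST_HUBER,0,1e-4,1e-4).ravel();
print("edge ang",np.degrees(np.arctan2(y,x)),L[[0,-1]],pts[::8])
# top image precise pins
im=cv2.imread("pics/top0.png");hsv=cv2.cvtColor(im,cv2.COLOR_BGR2HSV);ct=cam("top")
print(hsv[209:219,286:298,1]); print(hsv[238:248,288:300,1])
```

```text
pin (array([329.27522936, 127.88990826]), array([324, 123,  12,  11, 109]))
pin (array([329.51948052,   2.84415584]), array([324,   0,  12,   8,  77]))
hole [318.53225806 211.92741935] [309 204  20  17 248]
rear pin [0.61509883 0.06764676 0.128     ]
hole [0.6574912  0.06235226 0.1962091 ] tool [0.04140471 0.00050915 0.0144176 ]
plate corners tool [[0.0558, -0.0228, 0.0129], [0.0558, 0.0248, 0.0129], [0.0322, -0.0234, 0.0129], [0.0321, 0.0257, 0.0129]]
edge ang 2.616426 [[0.53452816 0.12866643 0.115     ]
 [0.64496925 0.13332545 0.115     ]] [(np.float64(428.5), 5), (np.float64(425.5), 45), (np.float64(422.5), 85), (np.float64(420.5), 125), (np.float64(417.5), 165)]
[[101 102  99 107 109 108 109 101 104  98  96  93]
 [103 104 103 109 110 111 105 101 103 101 100  95]
 [103 106  99  43  29  89 105 102 106 102  98  93]
 [102 107  97  16   5  46 108 102 104 100  97  94]
 [103 104 103  30   5  13 108 113 105 101  99  95]
 [102 105 104  85  13  47 110 114 113 102  99  94]
 [103 103 102 113 112 116 117 115 104 102  97  95]
 [106 105 104 111 114 114 111 103 102 100 100  94]
 [102 105 104 107 113 113 110 105 100 103  99  93]
 [103 105 103 103 110 109 109 106 100 104  99  93]]
[[108 104 103 109 113 108 105 105 100  97  95  95]
 [107 104 103 105 112 111 108 102  99  97  95  98]
 [102 102 106  86  73 105 110 103 102  99  90  93]
 [104 105  95  26   8  77 106 102 101  98  97  95]
 [101 106  94  21   5  25 110 114 106 100  95  95]
 [108 104 103  63  16  50 111 117 113 112  95  95]
 [105 104 105 113 103 108 116 117 117 103  96  91]
 [103 101 102 114 113 117 107 104 100  99  95  97]
 [104 101 102 103 115 112 108 105 104 101  96  92]
 [105 102 104 104 112 107 105 103 105 102  94  91]]
```

>>> arm_command([
  [[-1,0.05,0,0,0,0],[-2,0.05,0,0,0,0],[-2.5,0.05,-0.2,0,0,0],[-2.2,0.05,-0.4,0,0,0],[-1.2,0.05,-0.8,0,0,0],[-0.6,0,-1,0,0,0],[-0.2,0,-1,0,0,0],[0,0,-0.7,0,0,0],[0,0,-0.4,0,0,0],[0,0,0,0,0,0],[0,0,0,0,0,0],[0,0,0,0,0,0]],
])

```text
t: 7.67
tool_pos: [0.6032, 0.0655, 0.1661]
orientation: [-0.068, 3.14, 0.0]
force: [0.5, 0.3, -0.9]
opening: 0.0135
gripper_force: 25.0
```

>>> arm_command([
  [[0,0,0,0,0,0],[0,0,0,0,0,0],[0,0,0,0,0,0]],
])

```text
t: 7.92
tool_pos: [0.6029, 0.0656, 0.166]
orientation: [-0.068, 3.14, 0.0]
force: [-0.4, -0.8, -1.9]
opening: 0.0134
gripper_force: 25.0
```

Run:
```python
from h import *
p=pose();print(p[:3]);c=cam("wrist");im=eyes.read_camera("wrist");cv2.imwrite("pics/w4full.png",im);np.savez("w4.npz",K=c[0],D=c[1],R=c[2],t=c[3],p=p[0],R3=cv2.Rodrigues(np.array(p[3]["orientation"]))[0])
cv2.imwrite("pics/w4.png",cv2.resize(im[130:280,240:400],None,fx=4,fy=4,interpolation=cv2.INTER_CUBIC))
print(proj("wrist",[[.5352,.0643,.128]],c))
```

```text
(array([0.60290251, 0.06555479, 0.16598082]), np.float64(92.4713505013714), array([ 5.17576760e-04,  4.96734876e-05, -9.99999865e-01]))
[[320.6306831  156.61945421]]
```

View pics/w4.png

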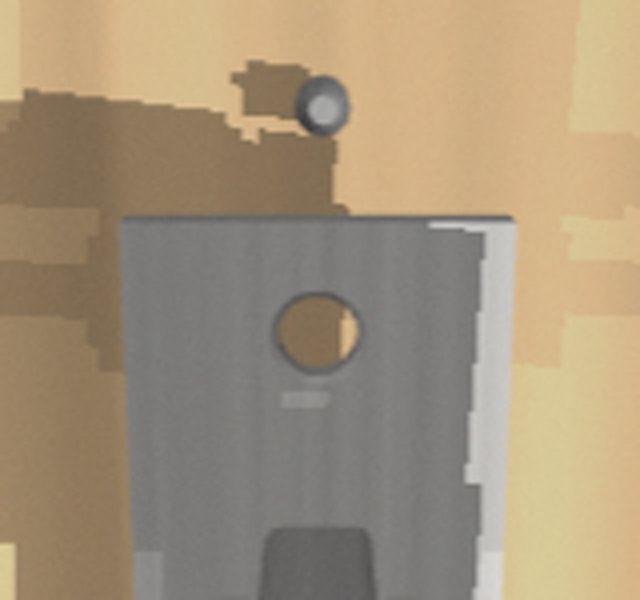

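The close view shows the pin top at (320.4,156.6) and the hole at (319.2,212.7).

Run:
```python
from h import *
f=np.load("w4.npz");c=(f["K"],f["D"],f["R"],f["t"]);T=f["p"];R3=f["R3"]
P=ray("wrist",[(320.4,156.6)],.132,c)[0]
H=ray("wrist",[(319.25,212.75)],T[2]-.0129,c)[0]
r=ray("wrist",[(308.4,212.75),(330.1,212.75)],T[2]-.0129,c);print("dia",np.linalg.norm(r[0]-r[1]))
print("pin",P,"hole",H,"tool",R3.T@(H-T),"need cm",(P-H)*100)
E=ray("wrist",[(240+121.5/4-.5,130+218/4-.5),(240+514/4-.5,130+218/4-.5)],T[2]-.0129,c);print("edge tool",(E-T)@R3)
```

```text
dia 0.011116168799631251
pin [0.5349166  0.06414137 0.132     ] hole [0.56162908 0.06463596 0.15308082] tool [0.04128135 0.00086138 0.01287859] need cm [-2.67124805 -0.04945974 -2.10808214]
edge tool [[ 0.0560444  -0.02387039  0.01287025]
 [ 0.05602574  0.02528615  0.0128716 ]]
```

>>> arm_command([
  [[-0.5,-0.01,0,0,0,0],[-0.8,-0.02,0,0,0,0],[-0.8,-0.01,0,0,0,0],[-0.4,-0.01,0,0,0,0],[-0.16,0,0,0,0,0],[0,0,0,0,0,0],[0,0,0,0,0,0],[0,0,0,0,0,0],[0,0,0,0,0,0]],
])

```text
t: 8.72
tool_pos: [0.5762, 0.065, 0.1657]
orientation: [-0.068, 3.141, -0.0]
force: [0.0, 0.5, -1.9]
opening: 0.0139
gripper_force: 25.0
```

Run:
```python
from h import *
p=pose();print(p[:3]);im=eyes.read_camera("wrist");
cv2.imwrite("pics/w5.png",cv2.resize(im[130:280,240:400],None,fx=4,fy=4,interpolation=cv2.INTER_CUBIC))
```

```text
(array([0.57619134, 0.06500994, 0.16568069]), np.float64(92.469633295513), array([ 1.59415677e-04, -7.54540984e-06, -9.99999987e-01]))
```

View pics/w5.png

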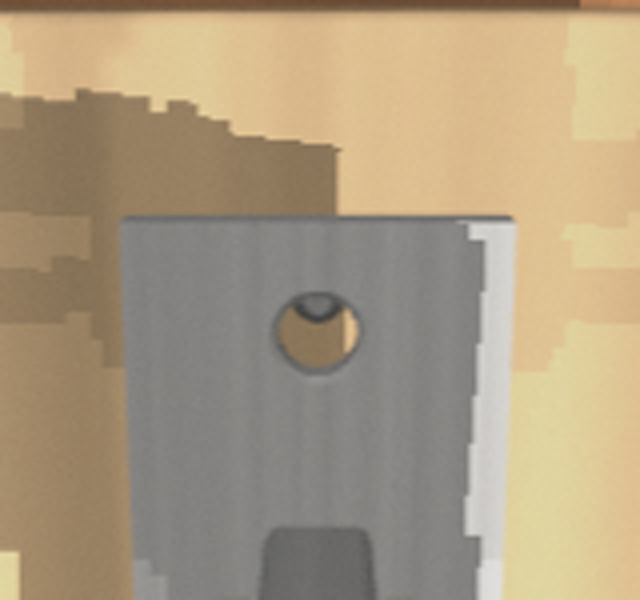

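The pin tip is visible inside the hole, centred sideways at crop column 318. I lower gently.

>>> arm_command([
  [[0,0,-0.3,0,0,0],[0,0,-0.4,0,0,0],[0,0,-0.4,0,0,0],[0,0,-0.3,0,0,0],[0,0,-0.3,0,0,0],[0,0,-0.2,0,0,0],[0,0,-0.2,0,0,0],[0,0,0,0,0,0],[0,0,0,0,0,0]],
])

```text
t: 9.52
tool_pos: [0.576, 0.065, 0.1446]
orientation: [0.068, -3.141, 0.0]
force: [-0.0, -0.9, -1.2]
opening: 0.0137
gripper_force: 25.0
```

>>> arm_command([
  [[0,0,-0.2,0,0,0],[0,0,-0.2,0,0,0],[0,0,-0.2,0,0,0],[0,0,-0.2,0,0,0],[0,0,-0.15,0,0,0],[0,0,-0.1,0,0,0],[0,0,0,0,0,0],[0,0,0,0,0,0],[0,0,0,0,0,0]],
])

```text
t: 10.27
tool_pos: [0.576, 0.065, 0.1342]
orientation: [-0.068, 3.141, -0.0]
force: [0.4, 0.4, -0.7]
opening: 0.014
gripper_force: 25.0
```

>>> arm_command([
  [[0,0,-0.1,0,0,0],[0,0,-0.1,0,0,0],[0,0,0,0,0,0],[0,0,0,0,0,0]],
])

```text
t: 10.6
tool_pos: [0.5763, 0.065, 0.1339]
orientation: [-0.068, 3.14, -0.0]
force: [-6.2, -0.1, 10.1]
opening: 0.0133
gripper_force: 25.0
```

Contact came at TCP z = 0.1339, so the underside is at 0.115 and the plate is seated. I release it and rise.

>>> arm_command([
  [[0,0,0,0,0,0],[0,0,0,0,0,0],[0,0,0,0,0,0],[0,0,0,0,0,0],[0,0,0,0,0,0],[0,0,0,0,0,0]],
], gripper=0)

```text
t: 11.1
tool_pos: [0.5759, 0.065, 0.132]
orientation: [0.068, -3.141, 0.0]
force: [-0.0, -0.6, 0.1]
opening: 0.0458
gripper_force: 0.0
```

>>> arm_command([
  [[0,0,0.5,0,0,0],[0,0,1,0,0,0],[0,0,1.5,0,0,0],[0,0,2,0,0,0],[0,0,2,0,0,0],[0,0,2,0,0,0],[0,0,2,0,0,0],[0,0,1,0,0,0],[0,0,0,0,0,0],[0,0,0,0,0,0]],
])

```text
t: 11.93
tool_pos: [0.5764, 0.065, 0.2527]
orientation: [-0.068, 3.139, -0.0]
force: [0.3, 0.7, 0.1]
opening: 0.0467
gripper_force: 0.0
```

Run:
```python
from h import *
p=pose();print(p[:3]);im=eyes.read_camera("wrist");t=eyes.read_camera("top");cv2.imwrite("pics/top2.png",t)
a=cv2.resize(im[100:460,160:480],(534,600));b=cv2.resize(t[190:280,272:312],(266,600),interpolation=cv2.INTER_CUBIC)
cv2.imwrite("pics/w6.png",np.hstack([a,b]))
```

```text
(array([0.57636422, 0.06503998, 0.25269158]), np.float64(92.47001915549382), array([ 1.42577511e-03,  2.73422197e-05, -9.99998983e-01]))
```

View pics/w6.png

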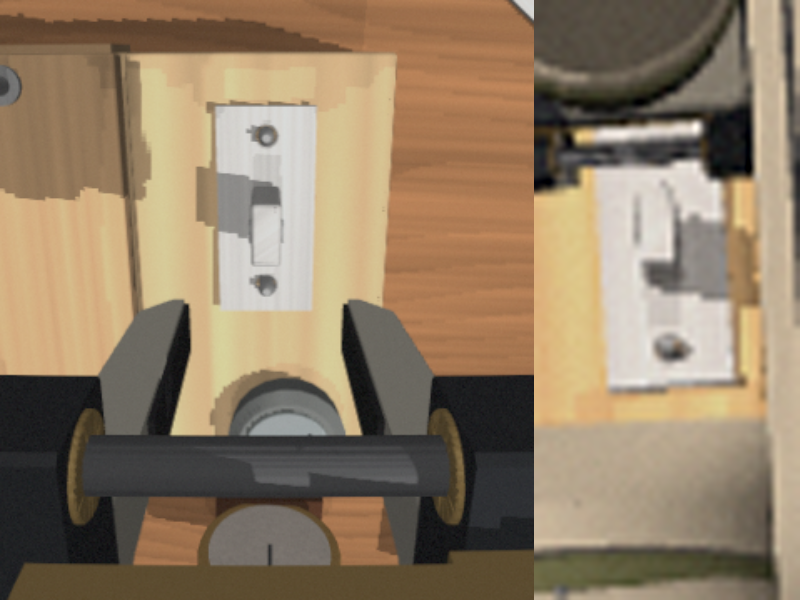

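Both pins stand through the holes, at crop (266,134) and (266,285), and the plate lies flat and released. Next is the bar.

>>> arm_command([
  [[-0.58,-1.27,0,0,0,-6],[-0.58,-1.27,0,0,0,-6],[-0.58,-1.27,0,0,0,-6],[-0.58,-1.27,0,0,0,-6],[-0.58,-1.27,0,0,0,-6],[-0.58,-1.27,0,0,0,-6],[-0.58,-1.27,0,0,0,-6],[-0.58,-1.27,0,0,0,-6]],
], gripper=0.4)

```text
t: 12.7
tool_pos: [0.5284, -0.037, 0.2502]
orientation: [-1.222, -2.891, 0.001]
force: [-0.8, 0.4, -0.0]
opening: 0.0652
gripper_force: 0.0
```

>>> arm_command([
  [[-0.57,-1.27,0,0,0,-6],[-0.57,-1.27,0,0,0,-6],[-0.57,-1.27,0,0,0,-6],[-0.57,-1.27,-1,0,0,-6],[-0.57,-1.27,-1,0,0,-6],[-0.57,-1.27,-1,0,0,-6],[-0.57,-1.27,-1,0,0,-6],[0,0,-0.5,0,0,0],[0,0,0,0,0,0],[0,0,0,0,0,0],[0,0,0,0,0,0]],
])

```text
t: 13.62
tool_pos: [0.49, -0.1249, 0.2073]
orientation: [-2.17, -2.272, -0.0]
force: [-0.0, 0.4, 0.5]
opening: 0.0649
gripper_force: 0.0
```

Run:
```python
from h import *
p=pose();print(p[:3],p[3]["q"]);c=cam("wrist");im=eyes.read_camera("wrist");cv2.imwrite("pics/w7.png",im)
hsv=cv2.cvtColor(im,cv2.COLOR_BGR2HSV)
a=np.radians(2.45);u=np.array([-np.sin(a),np.cos(a),0]);B=np.array([.490,-.1255,.145])
for s in(.05,.04,.03,.02,.01,0):
    q=proj("wrist",[B+s*u],c)[0];v=int(round(q[1]))
    if 0<=v<480:
        m=np.nonzero(hsv[v,250:390,1]<60)[0]+250; print(s,q.round(1),m.min(initial=999),m.max(initial=0),len(m),m[:60].tolist() if len(m)<60 else "")
        if len(m)and len(m)<40: print("   x at bar",ray("wrist",[(m.mean(),v)],.145,c)[0].round(4))
```

```text
(array([ 0.48999654, -0.12489812,  0.20728189]), np.float64(2.619936579194166), array([ 7.74260117e-05,  2.22664733e-04, -9.99999972e-01])) [-3.51184923e-01 -1.21552828e-01  1.76158647e+00  2.36275973e-04
  1.50156291e+00 -3.96927797e-01]
0.05 [320.1 183.6] 311 366 28 [311, 312, 313, 314, 315, 316, 317, 318, 319, 320, 321, 322, 323, 324, 325, 354, 355, 356, 357, 358, 359, 360, 361, 362, 363, 364, 365, 366]
   x at bar [ 0.499  -0.0753  0.145 ]
0.04 [320.1 199. ] 311 329 19 [311, 312, 313, 314, 315, 316, 317, 318, 319, 320, 321, 322, 323, 324, 325, 326, 327, 328, 329]
   x at bar [ 0.4883 -0.0855  0.145 ]
0.03 [320.  214.1] 311 329 19 [311, 312, 313, 314, 315, 316, 317, 318, 319, 320, 321, 322, 323, 324, 325, 326, 327, 328, 329]
   x at bar [ 0.4887 -0.0954  0.145 ]
0.02 [319.9 228.9] 311 329 19 [311, 312, 313, 314, 315, 316, 317, 318, 319, 320, 321, 322, 323, 324, 325, 326, 327, 328, 329]
   x at bar [ 0.4892 -0.1056  0.145 ]
0.01 [319.9 243.2] 311 329 19 [311, 312, 313, 314, 315, 316, 317, 318, 319, 320, 321, 322, 323, 324, 325, 326, 327, 328, 329]
   x at bar [ 0.4896 -0.1153  0.145 ]
0 [319.8 257.3] 311 325 15 [311, 312, 313, 314, 315, 316, 317, 318, 319, 320, 321, 322, 323, 324, 325]
   x at bar [ 0.4887 -0.1254  0.145 ]
```

The bar measures x ≈ 0.490, on the tool's centre line. I lower and grip.

>>> arm_command([
  [[0,0,-0.8,0,0,0],[0,0,-1.5,0,0,0],[0,0,-1.5,0,0,0],[0,0,-1.5,0,0,0],[0,0,-1.2,0,0,0],[0,0,-0.8,0,0,0],[0,0,-0.5,0,0,0],[0,0,-0.3,0,0,0],[0,0,0,0,0,0],[0,0,0,0,0,0],[0,0,0,0,0,0]],
])

```text
t: 14.58
tool_pos: [0.4903, -0.1257, 0.127]
orientation: [2.172, 2.268, 0.001]
force: [0.1, 0.4, 0.1]
opening: 0.065
gripper_force: 0.0
```

>>> arm_command([
  [[0,0,0,0,0,0],[0,0,0,0,0,0],[0,0,0,0,0,0],[0,0,0,0,0,0],[0,0,0,0,0,0],[0,0,0,0,0,0],[0,0,0,0,0,0],[0,0,0,0,0,0],[0,0,0,0,0,0],[0,0,0,0,0,0]],
], gripper=-1, squeeze=35)

```text
t: 15.42
tool_pos: [0.4894, -0.1255, 0.1261]
orientation: [-2.173, -2.269, 0.001]
force: [-2.3, 0.7, 0.9]
opening: 0.0089
gripper_force: 35.0
```

Run:
```python
from h import *
p=pose();print(p[:3])
a0=np.arctan2(.045,.245);r=np.hypot(.245,.045);h=np.radians(2.45)
th=np.radians(np.r_[0,np.linspace(0,40,23)[1:]])
x=-r*np.cos(a0+th);z=r*np.sin(a0+th)
dx=np.diff(x)*100;dz=np.diff(z)*100
for a,b in zip(dx,dz):print([round(a*np.cos(h),2),round(a*np.sin(h),2),round(b,2)])
print(dx.sum()*np.cos(h),dx.sum()*np.sin(h),dz.sum())
```

```text
(array([ 0.48941235, -0.12546909,  0.12608617]), np.float64(2.4748772390590648), array([-7.00493571e-04,  2.06940242e-05, -9.99999754e-01]))
[np.float64(0.15), np.float64(0.01), np.float64(0.78)]
[np.float64(0.18), np.float64(0.01), np.float64(0.77)]
[np.float64(0.2), np.float64(0.01), np.float64(0.76)]
[np.float64(0.23), np.float64(0.01), np.float64(0.76)]
[np.float64(0.25), np.float64(0.01), np.float64(0.75)]
[np.float64(0.28), np.float64(0.01), np.float64(0.74)]
[np.float64(0.3), np.float64(0.01), np.float64(0.73)]
[np.float64(0.32), np.float64(0.01), np.float64(0.72)]
[np.float64(0.34), np.float64(0.01), np.float64(0.71)]
[np.float64(0.37), np.float64(0.02), np.float64(0.7)]
[np.float64(0.39), np.float64(0.02), np.float64(0.69)]
[np.float64(0.41), np.float64(0.02), np.float64(0.68)]
[np.float64(0.43), np.float64(0.02), np.float64(0.66)]
[np.float64(0.45), np.float64(0.02), np.float64(0.65)]
[np.float64(0.47), np.float64(0.02), np.float64(0.63)]
[np.float64(0.49), np.float64(0.02), np.float64(0.62)]
[np.float64(0.51), np.float64(0.02), np.float64(0.6)]
[np.float64(0.53), np.float64(0.02), np.float64(0.59)]
[np.float64(0.55), np.float64(0.02), np.float64(0.57)]
[np.float64(0.57), np.float64(0.02), np.float64(0.55)]
[np.float64(0.58), np.float64(0.02), np.float64(0.53)]
[np.float64(0.6), np.float64(0.03), np.float64(0.51)]
8.616571826529047 0.36867422425296476 14.695496431355615
```

>>> arm_command([
  [[0.15,0.01,0.78,0,0,0],[0.18,0.01,0.77,0,0,0],[0.2,0.01,0.76,0,0,0],[0.23,0.01,0.76,0,0,0],[0.25,0.01,0.75,0,0,0],[0,0,0,0,0,0],[0,0,0,0,0,0]],
])

```text
t: 16.0
tool_pos: [0.4996, -0.125, 0.1649]
orientation: [-2.173, -2.269, 0.001]
force: [-4.2, -0.8, -2.7]
opening: 0.0088
gripper_force: 35.0
```

>>> arm_command([
  [[0.28,0.01,0.74,0,0,0],[0.3,0.01,0.73,0,0,0],[0.32,0.01,0.72,0,0,0],[0.34,0.01,0.71,0,0,0],[0.37,0.02,0.7,0,0,0],[0.39,0.02,0.69,0,0,0],[0.41,0.02,0.68,0,0,0],[0.43,0.02,0.66,0,0,0],[0.45,0.02,0.65,0,0,0],[0,0,0,0,0,0]],
])

```text
t: 16.83
tool_pos: [0.5332, -0.1235, 0.2299]
orientation: [2.172, 2.269, 0.0]
force: [-10.2, 0.4, 3.3]
opening: 0.0086
gripper_force: 35.0
```

>>> arm_command([
  [[0.47,0.02,0.63,0,0,0],[0.49,0.02,0.62,0,0,0],[0.51,0.02,0.6,0,0,0],[0.53,0.02,0.59,0,0,0],[0.55,0.02,0.57,0,0,0],[0.57,0.02,0.55,0,0,0],[0.58,0.02,0.53,0,0,0],[0.6,0.03,0.51,0,0,0],[0,0,0,0,0,0],[0,0,0,0,0,0],[0,0,0,0,0,0],[0,0,0,0,0,0]],
])

```text
t: 17.83
tool_pos: [0.5758, -0.1217, 0.2759]
orientation: [2.172, 2.268, 0.001]
force: [-9.8, -0.3, 7.2]
opening: 0.0087
gripper_force: 35.0
```

Run:
```python
from h import *
p=pose();print(p[:3],p[3]["force"],p[3]["opening"])
h=np.radians(2.45);g=p[0]+[0,0,.019]
for hx,hy in((.7348,-.1150),(.735-.0006,-.115)):
    d=np.array([hx-g[0],hy-g[1]])@[np.cos(h),np.sin(h)];z=g[2]-.100
    print("r",np.hypot(d,z),"angle",np.degrees(np.arctan2(z,d)-np.arctan2(.045,.245)))
c=cam("wrist");im=eyes.read_camera("wrist");t=eyes.read_camera("top");s=eyes.read_camera("side")
for n,i in(("w8",im),("top8",t),("side8",s)):cv2.imwrite(f"pics/{n}.png",i)
# plate still seated? white plate blob in top view on ledge
hs=cv2.cvtColor(t,cv2.COLOR_BGR2HSV)[:, :, 1]
print(hs[205:262:3,278:306:3])
```

```text
(array([ 0.57575733, -0.12174956,  0.27586477]), np.float64(2.4819919634131544), array([ 1.10525842e-03, -3.35967990e-04, -9.99999333e-01])) [-9.75179109 -0.2851888   7.19617986] 0.00865939750607868
r 0.25161956002636465 angle 40.346763842128475
r 0.2513669239392847 angle 40.41730886310502
[[ 98 111 103 100 111  97  97  90 112 112]
 [ 97  42  33  27  27  22  17  47 107 110]
 [ 94  25  21  19  15  21  19  31 106 111]
 [ 98  23  20  18  20  22  20  13 100 111]
 [ 96  51  20  16  14  18  21  16 105 112]
 [101  64  20  20  20  20  15  15 100 112]
 [ 96  70  20  20  14  12  11  17  99 111]
 [ 97  92  21  19  20  21  21  19 118 112]
 [ 97 113  17  14  18  16  16  20 121 115]
 [ 97 113  19  15  13  15  18  17 110 114]
 [ 96 110  17  13  19  20  17  21 111 115]
 [100 108  16  15  20  19  16  17 111 111]
 [100 111  19  18  19  64  14  19 100 113]
 [ 99 102  16  15  21  17  16  19  93 111]
 [ 99 107  16  14  15   9  23  39  92 109]
 [ 98 105 113 105 106 108 105  96  98 108]
 [102 103 108 103 103 106 103  93  93 107]
 [ 98 103 106 102 103 105  99  95  97 112]
 [120 111 111 112 113 119 119 114 124 112]]
```

The estimated angle is about 40.4°, with a small radial push of about 12 N. One small correction should fix both.

>>> arm_command([
  [[-0.12,0,0,0,0,0],[-0.12,0,0,0,0,0],[0,0,0,0,0,0],[0,0,0,0,0,0],[0,0,0,0,0,0],[0,0,0,0,0,0],[0,0,0,0,0,0],[0,0,0,0,0,0],[0,0,0,0,0,0],[0,0,0,0,0,0]],
])

```text
t: 18.82
tool_pos: [0.5732, -0.1218, 0.2738]
orientation: [-2.173, -2.269, 0.0]
force: [-5.2, -1.0, 3.0]
opening: 0.0087
gripper_force: 35.0
```

Run:
```python
from h import *
h=np.radians(2.45);hx,hy=.7346,-.1150
for k in range(3):
    p=pose();g=p[0]+[0,0,.019];d=np.array([hx-g[0],hy-g[1]])@[np.cos(h),np.sin(h)];z=g[2]-.100
    print(p[0].round(4),np.round(p[3]["force"],1),"r",np.hypot(d,z).round(4),"angle",np.degrees(np.arctan2(z,d)-np.arctan2(.045,.245)).round(2))
    t=eyes.read_camera("top")
# check: bar's right end / lid front corner in the top view against angle
a=cam("top");hs=cv2.cvtColor(t,cv2.COLOR_BGR2HSV);u=np.array([-np.sin(h),np.cos(h),0]);ex=np.array([np.cos(h),np.sin(h),0])
for th in(36,38,40,42,44):
    r=np.radians(th);f=-np.cos(r)*ex+np.array([0,0,np.sin(r)]);n=np.sin(r)*ex+np.array([0,0,np.cos(r)])
    O=np.array([hx,hy,.1]);print(th,proj("top",[O+.23*f+.015*n-.1*u,O+.245*f+.045*n-.047*u,O+.245*f+.045*n+.047*u],a).round(1).tolist())
for x in(385,388,391,394,396): print(x,[(int(q[0]),int(q[1]),int(q[2])) for q in hs[222:270:2,x]])
```

```text
[ 0.5732 -0.1218  0.2738] [-5.2 -1.   3. ] r 0.2515 angle 39.63
[ 0.5732 -0.1218  0.2738] [-6.9 -0.9  2.2] r 0.2515 angle 39.63
[ 0.5732 -0.1218  0.2738] [-6.8 -0.2  3.1] r 0.2515 angle 39.63
36 [[408.1, 215.8], [387.9, 211.1], [347.6, 214.0]]
38 [[408.3, 212.9], [387.9, 207.8], [347.5, 210.6]]
40 [[408.5, 210.0], [387.9, 204.3], [347.4, 207.2]]
42 [[408.7, 207.0], [388.0, 200.8], [347.3, 203.6]]
44 [[408.8, 204.0], [387.9, 197.2], [347.1, 200.0]]
385 [(120, 22, 46), (138, 32, 40), (110, 16, 47), (120, 13, 40), (120, 6, 43), (160, 13, 59), (0, 4, 57), (11, 41, 136), (13, 43, 147), (13, 45, 147), (13, 39, 139), (10, 42, 140), (12, 32, 143), (17, 110, 221), (18, 112, 220), (18, 66, 190), (17, 56, 183), (16, 58, 180), (18, 59, 170), (19, 58, 162), (17, 57, 147), (17, 58, 131), (17, 58, 123), (14, 51, 115)]
388 [(150, 6, 42), (135, 13, 39), (128, 25, 41), (90, 8, 31), (143, 19, 54), (90, 6, 46), (83, 29, 35), (16, 39, 136), (11, 38, 142), (9, 40, 145), (12, 44, 146), (14, 42, 141), (13, 31, 131), (17, 110, 225), (17, 112, 226), (16, 125, 116), (19, 55, 182), (18, 57, 176), (16, 58, 167),
[... 462 characters left out ...]
14, 106, 89), (18, 98, 73), (16, 92, 78), (3, 46, 56), (18, 30, 42), (16, 73, 112), (18, 60, 102), (18, 45, 103), (18, 56, 104), (15, 58, 106), (18, 56, 105), (17, 53, 102), (17, 56, 104), (19, 53, 101), (18, 55, 106), (18, 60, 111), (17, 58, 101), (19, 60, 140), (18, 58, 204), (18, 59, 209), (18, 56, 199), (17, 56, 195), (17, 59, 195)]
396 [(15, 127, 66), (15, 114, 67), (16, 74, 89), (15, 58, 106), (18, 58, 105), (16, 56, 105), (16, 53, 101), (14, 54, 103), (19, 53, 102), (16, 49, 98), (16, 54, 103), (19, 53, 102), (15, 55, 102), (14, 56, 95), (19, 56, 146), (18, 55, 208), (19, 58, 207), (17, 55, 194), (18, 57, 193), (18, 57, 194), (19, 58, 195), (17, 55, 199), (19, 54, 197), (18, 62, 197)]
```

```bash
python3 -c "
from h import *
print(ticket.close_job())"
```

```text
the job is handed in; nothing more can be done
None
```

The backplate is seated flush over both pins and released, and the gripper is holding the lid open by its bar, steady at about 40° (estimated 39.6° from the arm's position, good to roughly 0.6°); the job was handed in at about 19 s of the 58 s limit.

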